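# Pin the burner stand's slide bars

## Robot

A 6-joint arm with a two-finger parallel gripper is mounted at the origin on the work surface. World frame = base frame: x ahead of the robot, y to its left, z up, the work surface at z = 0. Lengths are in m, angles in rad, forces in N, time in s.
With the tool pointing down it reaches from about 0.375 to 0.9 m from the base axis. Payload 3.1 kg.
Tool frame: the origin (TCP) lies midway between the tips of the shut fingers; the grasp point (between the pads) lies 19 mm behind it; x points along the fingers, z is the direction in which the jaws open and shut, and the axes are right-handed (so a half turn about x gives the same grasp; the last joint's range is limited). The gripper opens to 87 mm and grips with 3 to 60 N. Pads are 19 mm wide; open, the fingers measure 117 mm over their backs; the gripper's body (75 mm by 190 mm) begins 51 mm behind the grasp point.
Start: joints at [1.054, 0.527, 1.433, -0, 1.181, -0.178], TCP at [0.208, 0.589, 0.223] pointing down, gripper open.
Joint ranges: [-3.08, 3.08], [-0.75, 2.2], [0.22, 2.44], [-1.43, 4.57], [0, 2.65], [-2.85, 2.85]. Speed limits (rad/s): [2.79, 2.79, 3.14, 3.14, 3.14, 3.14].

## Interface

Orientations are given as a unit quaternion [x, y, z, w].
In Python, from rig import robot, optics, workorder gives the robot as it stands.
- The arm moves only by the tool arm_command, never from a script. Its argument "plan" is a list of rows, each a list of 7 numbers: the shift along the tool's x, y, z in cm, then the turn, a rotation vector about the tool's x, y, z in rad, then the finger opening in cm, from 0 to 8.7. In form: [[x, y, z, ax, ay, az, gripper], ...]. A call has 1 to 12 rows; each row shifts and turns the pose as measured when the row begins, along the tool's axes as they then stand; what a row does not reach is not made up. A row lasts 1/8 s, in which the tool goes at most 62.5 mm and 10.7 degrees, less where a joint would pass 70% of its speed; a pose out of reach is approached as far as the arm can. A call with a gripper value outside its range is refused whole. The fingers move at their own pace and stop on an object; "grip_force" is the grip in N (left out, the last holds). Time passes only in rows, so rows that do not move let the fingers close. It gives the time, the measured TCP pose, the force and the opening at its end, in the units of the state.
- robot.get_obs(): the state, without advancing time (a new reading comes with each control period).
- optics.camera(name): name is "side" or "top" or "wrist"; returns (picture, depth): 400x640x3 uint8, blue, green, red; 400x640 float32, m along the optical axis (not along the pixel's ray), 0 where there is no reading.
- optics.camera_info(name): a dict with "mtx" (3x3 intrinsics, pixels), "k1" (the pictures are not rectified: a ray, as slopes to the right and down, at radius r is drawn at 1 + k1 r^2 times it, then the intrinsics apply), "position" and "rotation" of the camera in the world; the wrist camera has in their place "tool_from_camera" (4x4, takes a point from camera to tool coordinates, whose origin is the TCP and whose axes are the tool frame's). Camera axes: x right, y down, z forward; pixel columns grow to the right and rows downward; lengths in m; the calibration is good to about 2 mm. A picture is of the moment at which its call begins: read the wrist's pose just before it. camera_info takes no time and is no camera call.
- workorder.hand_in(): hands the job in, once; it reports no verdict.
The state is a dict: "time": time; "q": joint angles; "joint_velocities": joint speeds; "joint_torque": joint torques, N m; "position": TCP position; "tool_rot": TCP orientation; "ft_force": force on the tool from outside, world axes, zero at the start; "moment": the same for the moment, N m; "grip_width": finger opening in m.
Only numpy, scipy, OpenCV 4.12 (cv2) and the standard library are available. Lean on these libraries where they do the work, as an engineer would, in place of code of your own. Each camera call takes 0.05 s, during which the arm holds its last target. There are 200 camera calls.

## Task

Draw the locking pin with the square wooden handle out of the wooden tool block and thread it down through the hole in the burner stand's top bar, then through the hole in the middle bar and into the seat hole in the base, so that it locks both bars, with its collar fully home on the top bar; then let go. The bars have been left out of line: find each next hole by feel and slide the bars along with the pin, gently, never forcing it. Leave the two round-handled reamers in their holes.

Things in the scene. Friction and masses are not known exactly. Their poses are not given: they have to be found in the camera images.
- pin: Locking pin, upright in one of the block's holes. From the tip up: steel shaft 10 mm in diameter, 78 mm long (tip chamfered over 1 mm to 8.4 mm across); steel collar 22 mm across, 78 to 83 mm above the tip; pale wooden handle 18 x 18 mm square, 83 to 128 mm above the tip. About 0.1 kg. Origin: centre of the tip face; z up the pin, x and y square to the handle's flats.
- pin_handle (a point): Point on the pin's axis in its handle, 110 mm above the tip: a good place to grip, across two flats 18 mm apart. While the pin drags the bars it tilts a little, so its tip lags up to 3 mm behind the handle and must be looked for that much farther on.
- block: Fixed wooden tool block, 175 x 55 x 50 mm high. Three holes 12 mm in diameter, 35 mm deep, open in its top at -65, 0 and +65 mm along its x axis. Pin and two reamers stand in them, tips 15 mm above the table; which stands where varies. Origin: centre of the underside.
- reamer_a: Round-handled reamer standing in the block, 102 mm tall, handle up to 22 mm across, steel part 9 mm across; leave it alone. Origin: its tip.
- reamer_b: The other round-handled reamer, same shape and size; leave it alone. Origin: its tip.
- stand: The fixed burner stand: steel base plate 120 x 360 x 12 mm, on it a steel block 100 x 100 mm, 40 mm high, with the seat hole, and above that two flat steel bars, one over the other, that slide along the stand's y axis between guide cheeks (75 mm either side of the seat along y, up to 94 mm above the table). Origin: on the table under the seat; y along the bars, x across.
- seat (a point): Centre of the mouth of the seat hole, in the top of the stand's steel block, 40 mm above the table; same axes as the stand. The hole is vertical, 12 mm in diameter, 26 mm deep, with a 1 mm chamfer. With the pin's collar home on the top bar its tip is 22 mm below this mouth, 4 mm short of the bottom.
- top_hole (a point): Centre of the 12 mm hole (1 mm chamfer) in the top bar, on its top face 96 mm above the table. Bar: 44 mm wide, 270 long, 10 thick; slides at most 28 mm either way from in line with the seat, stays where left (friction about 2.5 N); starts 5 to 12 mm to the stand's -y side. It carries the burner tube, which lies across it 120 mm from the hole on the +y side, up to 56 mm above its top face.
- middle_level (a point): Fixed point of the stand, on the seat's axis, 68 mm above the table: level with the top face of the middle bar (10 mm thick, 44 mm wide). That bar itself is not measured. It has a 12 mm hole like the top bar's but with no chamfer, the same travel and friction; its hole starts 4 to 26 mm to the stand's +y side of this point, under the top bar. A V rod rest on its -y end, 164 mm from its hole, reaches 145 mm above the table.

How it is judged:
By the outcome, as a careful person would: the job done as asked, in the order asked, and still so for the second after the job is handed in, with the robot touching nothing.
It also fails if it takes over 61 s, if anything falls off the work surface, if the arm or the gripper's body presses on something with over 40 N, if the wrist force passes 120 N, or if a joint passes its speed limit or range.

## Working session

There is one attempt and no reset: what is moved stays moved. The work goes in short steps, Python scripts to look and compute and a tool call to move; the robot and the scene stay as the last step left them, time stands still between calls to the robot, and variables do not carry over. Pictures are saved under pics/ and viewed, about 8 in all and at most 12, crops included, and the job is handed in when it is done.

Besides the shell and the picture viewer there is one more tool, called as name([rows], argument=value, ...), one row to a line, values as JSON. arm_command: Moves the arm, as the interface text tells. Its arguments: {"type":"object","properties":{"plan":{"type":"array"},"grip_force":{"type":"number"}},"required":["plan"]}

```bash
ls; mkdir -p pics; cat > h.py <<'E'
import numpy as np, cv2
from rig import robot, optics, workorder
from scipy.spatial.transform import Rotation as R
def undist(info,uv):
    K=np.array(info['mtx']);k=info['k1']
    return cv2.undistortPoints(np.array(uv,float).reshape(-1,1,2),K,np.array([k,0,0,0.])).reshape(-1,2)
def campose(name,info):
    if name!='wrist': 
        r=np.array(info['rotation'],float)
        r=R.from_quat(r).as_matrix() if r.size==4 else r
        return r,np.array(info['position'])
    o=robot.get_obs();T=np.array(info['tool_from_camera']);Rt=R.from_quat(o['tool_rot']).as_matrix()
    return Rt@T[:3,:3],Rt@T[:3,3]+np.array(o['position'])
def shot(name):
    info=optics.camera_info(name);r,p=campose(name,info)
    im,d=optics.camera(name);return im,d,info,r,p
def onplane(uv,info,r,p,z):
    n=undist(info,uv);d=np.c_[n,np.ones(len(n))]@r.T
    return p+d*((z-p[2])/d[:,2])[:,None]
def cloud(d,info,r,p):
    v,u=np.mgrid[0:d.shape[0],0:d.shape[1]]
    n=undist(info,np.c_[u.ravel(),v.ravel()]);P=np.c_[n,np.ones(len(n))]*d.reshape(-1,1)
    return (P@r.T+p).reshape(d.shape+(3,))
E
python3 - <<'E'
from h import *
o=robot.get_obs();print({k:np.round(v,3).tolist() for k,v in o.items()})
for n in ['top','side','wrist']:
    im,d,info,r,p=shot(n);cv2.imwrite(f'pics/{n}0.png',im);np.savez(f'pics/{n}0.npz',im=im,d=d,r=r,p=p)
    print(n,np.round(r,3).tolist(),np.round(p,3),info['mtx'],info['k1'])
E
```

```text
pics
{'time': 0.0, 'q': [1.053, 0.528, 1.434, 0.0, 1.181, -0.179], 'joint_velocities': [0.001, 0.001, 0.001, -0.0, 0.002, 0.0], 'joint_torque': [-0.0, -44.004, -17.659, 0.063, 0.058, -0.0], 'position': [0.207, 0.589, 0.222], 'tool_rot': [-0.409, 0.578, 0.408, 0.576], 'ft_force': [-1.116, -0.196, -0.296], 'moment': [-0.054, 0.016, 0.061], 'grip_width': 0.087}
top [[-0.014, -1.0, 0.026], [-1.0, 0.014, -0.012], [0.011, -0.026, -1.0]] [ 0.482 -0.059  0.887] [[401.59390599   0.         318.61090679]
 [  0.         401.59390599 201.28825669]
 [  0.           0.           1.        ]] -0.06878643032349112
side [[0.916, -0.233, 0.326], [-0.4, -0.499, 0.769], [-0.017, -0.835, -0.55]] [ 0.258 -0.625  0.501] [[367.87751876   0.         310.45478705]
 [  0.         367.87751876 199.74875558]
 [  0.           0.           1.        ]] 0.02923112489404319
wrist [[0.332, 0.905, 0.265], [0.943, -0.318, -0.096], [-0.003, 0.282, -0.959]] [0.133 0.615 0.385] [[332.22926838   0.         319.34248752]
 [  0.         332.22926838 204.71244032]
 [  0.           0.           1.        ]] -0.032944513788325004
```

View pics/top0.png

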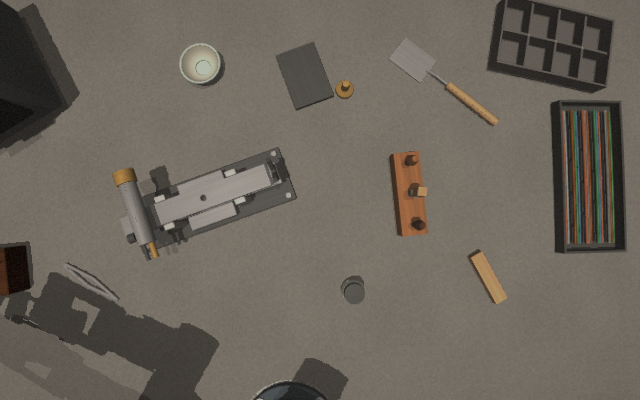

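View pics/side0.png

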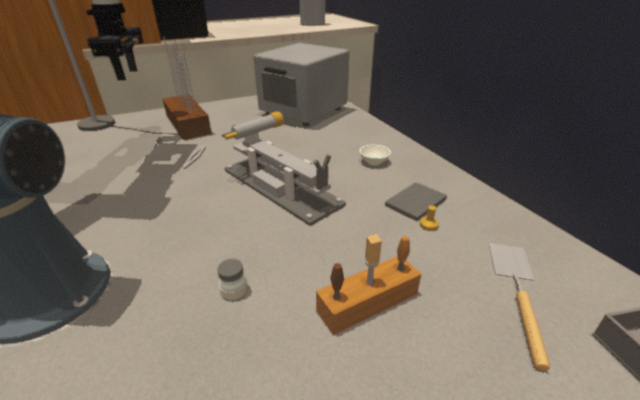

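The top view shows the pin (square pale handle) in the block's middle hole, its top near (421,192). The top-bar hole is at about (203,198) and the burner tube is at the left, which is the +y end. The side view agrees. Next I'll measure.

```bash
python3 - <<'E'
from h import *
info=optics.camera_info('top');f=np.load('pics/top0.npz');im,d,r,p=[f[k] for k in('im','d','r','p')]
C=cloud(d,info,r,p)
for s in[(421,192),(412,160),(417,223),(395,200),(203,198),(230,192),(190,205),(125,175)]: print(s,np.round(C[s[1],s[0]],4))
z=C[...,2];u=np.arange(640)[None,:]*np.ones((400,1))
def rect(m,zz,name):
    m=m.astype(np.uint8);cs,_=cv2.findContours(m,0,1);c=max(cs,key=cv2.contourArea)
    P=onplane(c.reshape(-1,2),info,r,p,zz)
    (c0,wh,a)=cv2.minAreaRect((P[:,:2]*1000).astype(np.float32));print(name,cv2.contourArea(c),np.round(c0,1),np.round(wh,1),round(a,1))
    return c
rect((abs(z-.096)<.006)&(u<320)&(u>150),.096,'bar')
rect((abs(z-.05)<.006)&(u>380)&(u<440),.05,'block')
rect((abs(z-.143)<.008)&(u>380)&(u<440),.143,'handle')
rect((z>.006)&(z<.02)&(u<320)&(u>110)&(np.arange(400)[:,None]>140)&(np.arange(400)[:,None]<260),.012,'base')
g=cv2.cvtColor(im,6);b=g[188:208,193:214];m=(b<90);ys,xs=np.nonzero(m);print(len(xs),xs.mean()+193,ys.mean()+188)
print(onplane([[xs.mean()+193,ys.mean()+188]],info,r,p,.096))
a=cv2.resize(im[130:270,100:320],None,fx=3.4,fy=3.4,interpolation=2);cv2.imwrite('pics/a.png',a)
a=cv2.resize(im[140:250,375:455],None,fx=5,fy=5,interpolation=2);cv2.imwrite('pics/b.png',a)
E
```

```text
(421, 192) [ 0.5152 -0.259   0.1455]
(412, 160) [ 0.5786 -0.2501  0.1182]
(417, 223) [ 0.4564 -0.2607  0.1054]
(395, 200) [ 0.5042 -0.2347  0.0235]
(203, 198) [0.5124 0.167  0.0695]
(230, 192) [0.5224 0.1057 0.0971]
(190, 205) [0.4978 0.1849 0.0983]
(125, 175) [0.5541 0.2911 0.1506]
bar 2925.5 [514.8 150.4] [ 70.9 251.6] 19.3
block 2005.5 [ 517.  -261.7] [176.   57.6] 5.1
handle 87.5 [ 516.8 -261.4] [20.4 18.3] 81.6
base 2748.0 [514.6 152. ] [121.1 326.3] 19.2
25 203.0 197.76
[[0.51184592 0.15962031 0.096     ]]
```

View pics/a.png

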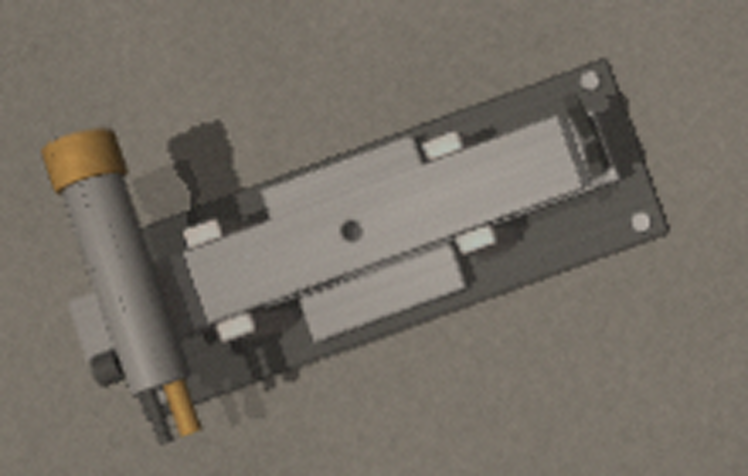

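View pics/b.png

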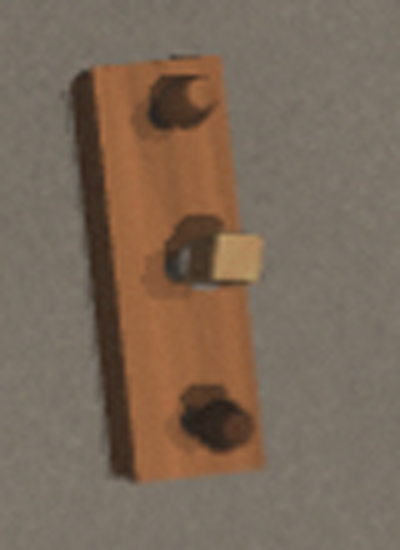

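```bash
cat >> h.py <<'E'
def delta(pos,jaw_deg,tilt=None):
    "tool-frame cm shift and rotvec to world pose, tool down, jaws along jaw_deg (mod 180)"
    o=robot.get_obs();Rt=R.from_quat(o['tool_rot']);best=None
    for a in (jaw_deg,jaw_deg+180):
        c,s=np.cos(np.radians(a)),np.sin(np.radians(a))
        x=np.array([0,0,-1.]);zz=np.array([c,s,0]);T=R.from_matrix(np.c_[x,np.cross(zz,x),zz])
        rv=(Rt.inv()*T).as_rotvec()
        if best is None or np.linalg.norm(rv)<np.linalg.norm(best): best=rv
    dp=Rt.inv().apply(np.array(pos)-o['position'])*100
    zt=Rt.as_matrix()
    print('t',round(o['time'],2),'pos',np.round(o['position'],4),'jaw',round(np.degrees(np.arctan2(zt[1,2],zt[0,2])),1),'w',round(o['grip_width'],4),'F',np.round(o['ft_force'],1),'M',np.round(o['moment'],2),'q6',np.round(o['q'][5],2))
    print('shift cm',np.round(dp,2),'rot',np.round(best,3));print('y_t',np.round(zt[:,1],3),'z_t',np.round(zt[:,2],3))
E
python3 - <<'E'
from h import *
for n in('top','side'):
    info=optics.camera_info(n);f=np.load(f'pics/{n}0.npz');C=cloud(f['d'],info,f['r'],f['p']).reshape(-1,3)[f['d'].ravel()>0]
    m=(C[:,2]>.1)&(C[:,0]>.1)&(C[:,0]<.7)&(C[:,1]>.2)&(C[:,1]<.65)
    g={}
    for q in C[m]:
        k=tuple((q[:2]//.05*.05).round(2));g[k]=max(g.get(k,0),round(float(q[2]),2))
    print(n,{(float(a),float(b)):v for (a,b),v in g.items()})
delta([.517,-.2615,.20],81.6)
E
```

```text
top {(0.65, 0.5): 0.17, (0.65, 0.55): 0.14, (0.55, 0.25): 0.16, (0.55, 0.3): 0.16, (0.5, 0.25): 0.16, (0.5, 0.3): 0.16, (0.5, 0.2): 0.1, (0.45, 0.25): 0.15, (0.45, 0.2): 0.14, (0.4, 0.25): 0.15, (0.4, 0.2): 0.15, (0.35, 0.25): 0.14}
side {(0.15, 0.55): 0.41, (0.2, 0.55): 0.41, (0.15, 0.6): 0.4, (0.15, 0.5): 0.4, (0.2, 0.5): 0.4, (0.2, 0.6): 0.33, (0.25, 0.6): 0.33, (0.1, 0.5): 0.33, (0.15, 0.45): 0.33, (0.2, 0.45): 0.33, (0.35, 0.6): 0.26, (0.65, 0.6): 0.22, (0.6, 0.6): 0.22, (0.65, 0.55): 0.22, (0.65, 0.5): 0.22, (0.6, 0.55): 0.19, (0.5, 0.3): 0.15, (0.55, 0.3): 0.15, (0.55, 0.25): 0.15, (0.5, 0.25): 0.15, (0.45, 0.25): 0.15, (0.4, 0.25): 0.15, (0.4, 0.2): 0.15, (0.45, 0.2): 0.14, (0.35, 0.25): 0.14, (0.35, 0.2): 0.14}
t 0.15 pos [0.2074 0.589  0.2218] jaw 70.6 w 0.0871 F [ 0.3 -0.2 -0.3] M [ 0.01 -0.02 -0.  ] q6 -0.18
shift cm [  2.28 -57.47 -69.92] rot [-0.192 -0.002 -0.   ]
y_t [-0.943  0.332  0.   ] z_t [ 0.332  0.943 -0.002]
```

arm_command([
  [-3,-3,-3.6,0,0,0,5],
  [-1,-3.6,-4.4,0,0,0,5],
  [0,-3.6,-4.4,0,0,0,5],
  [0,-3.6,-4.4,0,0,0,5],
  [0,-3.6,-4.4,0,0,0,5],
  [0,-3.6,-4.4,0,0,0,5],
  [0,-3.6,-4.4,0,0,0,5],
  [0,-3.6,-4.4,0,0,0,5],
  [0,-3.6,-4.4,0,0,0,5],
  [0,-3.6,-4.4,0,0,0,5],
  [0,-3.6,-4.4,0,0,0,5],
  [0,-3.6,-4.4,0,0,0,5],
])

```text
time: 1.65
position: [0.4443, -0.0578, 0.2629]
tool_rot: [-0.412, 0.574, 0.41, 0.577]
ft_force: [-0.2, 0.6, 0.5]
grip_width: 0.0502
```

```bash
python3 - <<'E'
from h import *
delta([.517,-.2615,.20],81.6)
E
```

```text
t 1.65 pos [ 0.4443 -0.0578  0.2629] jaw 71.1 w 0.0502 F [-0.2  0.6  0.5] M [ 0.03 -0.   -0.04] q6 -1.62
shift cm [  6.35 -13.46 -16.91] rot [-0.184  0.     0.005]
y_t [-0.946  0.325 -0.005] z_t [0.325 0.946 0.001]
```

arm_command([
  [1,-3.4,-4.2,-0.09,0,0,5],
  [1,-3.4,-4.6,-0.09,0,0,5],
  [1,-3.0,-4.5,0,0,0,5],
  [1,-2,-4,0,0,0,5],
  [0,0,0,0,0,0,5],
])

```text
time: 2.28
position: [0.5249, -0.2643, 0.2214]
tool_rot: [-0.463, 0.535, 0.459, 0.538]
ft_force: [0.2, 0.8, -0.4]
grip_width: 0.0499
```

```bash
python3 - <<'E'
from h import *
delta([.517,-.2615,.20],81.6)
im,d,info,r,p=shot('wrist');cv2.imwrite('pics/w1.png',im)
C=cloud(d,info,r,p);z=C[...,2]
m=((z>.132)&(z<.16)&(np.hypot(C[...,0]-.517,C[...,1]+.2615)<.03)).astype(np.uint8)
cs,_=cv2.findContours(m,0,1);c=max(cs,key=cv2.contourArea)
P=onplane(c.reshape(-1,2),info,r,p,.143)
print(cv2.minAreaRect((P[:,:2]*1000).astype(np.float32)),C[m>0][:,2].mean(),c.reshape(-1,2).mean(0))
E
```

```text
t 2.27 pos [ 0.5249 -0.2643  0.2214] jaw 81.3 w 0.0499 F [ 0.2  0.8 -0.4] M [0.05 0.01 0.  ] q6 -2.08
shift cm [2.13 0.83 0.16] rot [-0.005 -0.     0.007]
y_t [-0.989  0.151 -0.007] z_t [ 0.151  0.989 -0.   ]
((512.7423706054688, -262.1777038574219), (17.871984481811523, 20.459402084350586), 84.64373779296875) 0.14328362134987596 [320.71428571 197.68131868]
```

View pics/w1.png

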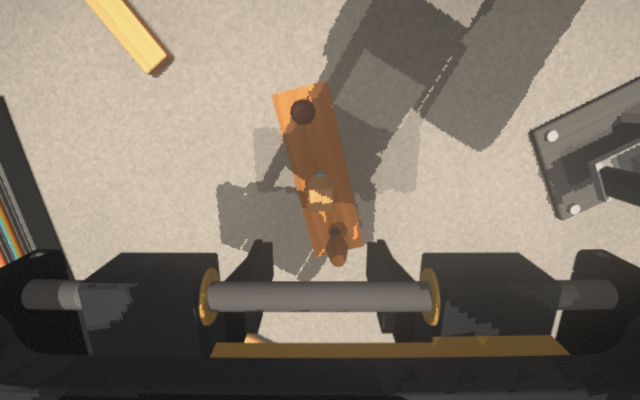

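The wrist view shows the handle at about (320,195), midway between the fingers. The three views agree to a few mm, so I'll go down and grip.

arm_command([
  [2,1.0,0.1,-0.03,0,0,5],
  [3,0,0,0,0,0,5],
  [3,0,0,0,0,0,5],
  [2.5,0,0,0,0,0,5],
  [1,0,0,0,0,0,5],
  [0,0,0,0,0,0,5],
], grip_force=40)

```text
time: 3.08
position: [0.5131, -0.2512, 0.1066]
tool_rot: [-0.471, 0.525, 0.47, 0.53]
ft_force: [0.0, 0.6, -0.1]
grip_width: 0.0501
```

```bash
python3 - <<'E'
from h import *
delta([.515,-.262,.106],83)
E
```

```text
t 3.08 pos [ 0.5131 -0.2512  0.1066] jaw 83.5 w 0.0501 F [ 0.   0.6 -0.1] M [-0.   -0.    0.06] q6 -2.12
shift cm [ 0.06 -0.31 -1.06] rot [0.009 0.004 0.005]
y_t [-0.994  0.113 -0.005] z_t [0.113 0.994 0.004]
```

arm_command([
  [0,-0.3,-1.05,0,0,0,5],
  [0,0,0,0,0,0,5],
])

```text
time: 3.32
position: [0.5163, -0.2631, 0.1088]
tool_rot: [-0.473, 0.525, 0.469, 0.53]
ft_force: [-0.1, 0.0, 0.3]
grip_width: 0.05
```

```bash
python3 - <<'E'
from h import *
delta([.515,-.262,.106],83)
E
```

```text
t 3.33 pos [ 0.5163 -0.2631  0.1088] jaw 83.6 w 0.05 F [-0.1  0.   0.3] M [ 0.    0.   -0.01] q6 -2.13
shift cm [0.28 0.14 0.09] rot [0.01  0.001 0.009]
y_t [-0.994  0.112 -0.009] z_t [0.112 0.994 0.001]
```

arm_command([
  [0.3,0.1,0.1,0,0,0,5],
  [0,0,0,0,0,0,1.5],
  [0,0,0,0,0,0,1.2],
  [0,0,0,0,0,0,1.2],
  [0,0,0,0,0,0,1.2],
], grip_force=45)

```text
time: 3.95
position: [0.5157, -0.2625, 0.1067]
tool_rot: [-0.474, 0.525, 0.468, 0.53]
ft_force: [-0.4, -0.2, -0.1]
grip_width: 0.0179
```

```bash
python3 - <<'E'
from h import *
delta([.515,-.262,.106],83)
E
```

```text
t 3.95 pos [ 0.5157 -0.2625  0.1067] jaw 83.5 w 0.0179 F [-0.4 -0.2 -0.1] M [ 0.02  0.01 -0.01] q6 -2.13
shift cm [0.07 0.08 0.04] rot [0.009 0.001 0.01 ]
y_t [-0.994  0.113 -0.01 ] z_t [0.113 0.994 0.001]
```

arm_command([
  [-1,0,0,0,0,0,1.2],
  [-3,0,0,0,0,0,1.2],
  [-4,0,0,0,0,0,1.2],
  [-4,0,0,0,0,0,1.2],
  [-3.5,0,0,0,0,0,1.2],
  [0,0,0,-0.16,0,0,1.2],
  [0,0,0,-0.16,0,0,1.2],
  [0,0,0,-0.13,0,0,1.2],
  [0,0,0,0,0,0,1.2],
])

```text
time: 5.08
position: [0.5142, -0.2622, 0.2719]
tool_rot: [0.584, -0.403, -0.574, -0.407]
ft_force: [-0.6, -0.1, -0.8]
grip_width: 0.0172
```

```bash
python3 - <<'E'
from h import *
delta([.512,.160,.22],109.2)
E
```

```text
t 5.08 pos [ 0.5142 -0.2622  0.2719] jaw 110.1 w 0.0172 F [-0.6 -0.1 -0.8] M [ 0.04  0.06 -0.01] q6 -2.59
shift cm [  5.03 -14.22  39.78] rot [ 0.015 -0.008  0.012]
y_t [-0.939 -0.343 -0.012] z_t [-0.343  0.939 -0.009]
```

arm_command([
  [0,-1,2.5,0,0,0,1.2],
  [0,-1.6,4.4,0,0,0,1.2],
  [0,-1.6,4.4,0,0,0,1.2],
  [0,-1.6,4.4,0,0,0,1.2],
  [0,-1.6,4.4,0,0,0,1.2],
  [0,-1.6,4.4,0,0,0,1.2],
  [0,-1.6,4.4,0,0,0,1.2],
  [0,-1.6,4.4,0,0,0,1.2],
  [0,-1.4,3.5,0,0,0,1.2],
  [0,0,0,0,0,0,1.2],
])

```text
time: 6.32
position: [0.5205, 0.1409, 0.2725]
tool_rot: [0.58, -0.411, -0.567, -0.416]
ft_force: [0.9, -0.6, -0.0]
grip_width: 0.018
```

```bash
python3 - <<'E'
from h import *
delta([.512,.160,.22],109.2)
for n in('wrist','side'):
    im,d,info,r,p=shot(n);cv2.imwrite(f'pics/{n}2.png',im);np.savez(f'pics/{n}2.npz',im=im,d=d,r=r,p=p)
a=cv2.imread('pics/wrist2.png');b=cv2.imread('pics/side2.png')
cv2.imwrite('pics/c2.png',np.vstack([cv2.resize(a[60:260,200:440],(720,600))[:300*2:1],])[:600])
E
```

```text
t 6.33 pos [0.5205 0.1409 0.2725] jaw 108.4 w 0.018 F [ 0.9 -0.6 -0. ] M [0.02 0.08 0.01] q6 -1.83
shift cm [5.23 0.29 2.13] rot [-0.013 -0.01   0.016]
y_t [-0.948 -0.316 -0.016] z_t [-0.316  0.949 -0.01 ]
```

View pics/wrist2.png

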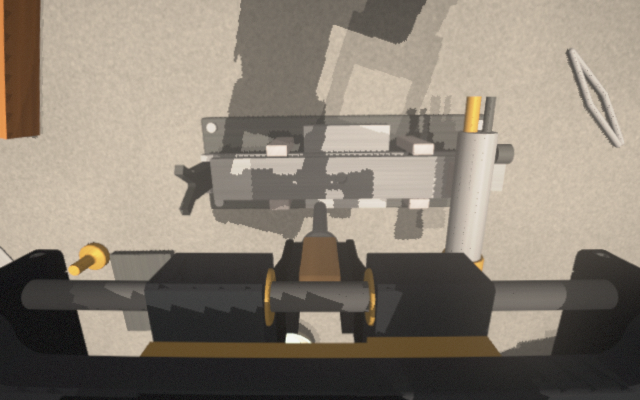

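The wrist view shows the pin held, with its tip near (320,205). The top-bar hole is at about (340,182), in shadow. I'll measure both.

```bash
cat >> h.py <<'E'
def pin_hole(im,d,info,r,p,guess=(.512,.16)):
    o=robot.get_obs();Rt=R.from_quat(o['tool_rot']).as_matrix();C=cloud(d,info,r,p);L=(C-o['position'])@Rt
    m=(d>0)&(L[...,0]>.02)&(L[...,0]<.095)&(abs(L[...,1])<.03)&(abs(L[...,2])<.03)
    P=L[m];print('pin pts',len(P),'x range',P[:,0].min(),P[:,0].max())
    for a in np.arange(.02,.095,.0125):
        s=P[(P[:,0]>=a)&(P[:,0]<a+.0125)]
        if len(s):print(round(a+.006,3),len(s),'y',np.round([s[:,1].min(),s[:,1].max()],4),'z',np.round([s[:,2].min(),s[:,2].max(),s[:,2].mean()],4))
    h=(d>0)&(C[...,2]<.09)&(C[...,2]>.03)&(np.hypot(C[...,0]-guess[0],C[...,1]-guess[1])<.03)
    n,lab,st,ce=cv2.connectedComponentsWithStats(h.astype(np.uint8))
    for i in range(1,n):
        if st[i,4]>4:print('hole?',st[i],onplane([ce[i]],info,r,p,.096).round(4))
    top=abs(C[...,2]-.096)<.004;print('bar z',np.median(C[top&(np.hypot(C[...,0]-guess[0],C[...,1]-guess[1])<.02)][:,2]))
E
python3 - <<'E'
from h import *
info=optics.camera_info('wrist');f=np.load('pics/wrist2.npz')
pin_hole(f['im'],f['d'],info,f['r'],f['p'])
g=cv2.cvtColor(f['im'],6)[170:196,325:360];print(g[::2,::2])
E
```

```text
pin pts 366 x range 0.02872897296216535 0.08959816006538604
0.026 21 y [0.0048 0.0066] z [-0.0013  0.0056  0.0021]
0.038 99 y [0.0015 0.0068] z [-0.0027  0.0072  0.0024]
0.051 80 y [0.0016 0.0069] z [-0.0023  0.0073  0.0024]
0.064 72 y [0.002 0.007] z [-0.0025  0.007   0.0021]
0.076 63 y [0.0027 0.0071] z [-0.002   0.0072  0.0026]
0.089 31 y [0.0025 0.0073] z [-0.0021  0.0074  0.0029]
hole? [323 146  35  11 269] [[0.4835 0.1479 0.096 ]]
hole? [336 173  11  10  83] [[0.5084 0.1583 0.096 ]]
bar z 0.09718966717373081
[[117 186 189 192 189 190 189 189 191 191 190 190 190 186 192 186 187 190]
 [125 192 194 195 195 196 191 162 147 157 195 188 179 123 142 115 121 142]
 [108 139 155 178 140 150 132 111 112 111 128 136 111 110 109 110 108 110]
 [107 108 108 112 110 105 107 106 108 108 108 106 110 111 110 111 111 111]
 [109 107 109 106 108 106 106 107 108 107 104 105 111 109 111 109 110 110]
 [107 107 109 117 110 106 106 108 107 105  98 105 110 109 107 110 109 108]
 [105 108 108 182 117 108 121 100 101  98 103 108 110 110 109 108 111 110]
 [108 107 109 110 110 108 108 107 106 105 109 110 107 111 110 109 109 110]
 [106 105 106 104 106 107 107 107 107 106 108 106 109 107 108 108 108 110]
 [108 114 105 108 112 106 109 114 105 108 109 108 107 106 108 106 110 108]
 [129 180 168 143 182 169 141 183 159 107 108 106 107 107 108 108 107 109]
 [168 189 190 187 190 188 190 191 185 117 110 107 108 107 108 109 108 109]
 [112 182 186 187 186 187 188 190 188 161 108 107 108 108 108 109 109 109]]
```

```bash
python3 - <<'E'
from h import *
delta([.5111,.1564,.212],109.2)
E
```

```text
t 6.42 pos [0.5207 0.1387 0.2724] jaw 108.3 w 0.0172 F [-0.2  0.1 -1.1] M [0.01 0.05 0.  ] q6 -1.83
shift cm [6.01 0.44 2.05] rot [-0.015 -0.011  0.015]
y_t [-0.949 -0.315 -0.015] z_t [-0.314  0.949 -0.011]
```

arm_command([
  [1.5,0.4,2.0,-0.015,-0.01,0.015,1.2],
  [2.5,0,0,0,0,0,1.2],
  [2,0,0,0,0,0,1.2],
  [0,0,0,0,0,0,1.2],
  [0,0,0,0,0,0,1.2],
])

```text
time: 7.05
position: [0.5079, 0.155, 0.2082]
tool_rot: [-0.573, 0.413, 0.577, 0.411]
ft_force: [0.7, -0.5, -0.4]
grip_width: 0.0175
```

```bash
python3 - <<'E'
from h import *
for i in range(3):
    im,d,info,r,p=shot('wrist')
    o=robot.get_obs();print(np.round(o['position'],4),np.round(o['q'],4))
pin_hole(im,d,info,r,p,(.509,.159))
delta([.5111,.1564,.212],109.2)
cv2.imwrite('pics/w3.png',cv2.resize(im[130:280,220:420],(800,600)))
E
```

```text
[0.5077 0.155  0.2082] [ 8.5400e-02  4.2250e-01  1.6796e+00  5.0000e-04  1.0456e+00 -1.8132e+00]
[0.5081 0.1551 0.2085] [ 8.5500e-02  4.2210e-01  1.6792e+00  5.0000e-04  1.0455e+00 -1.8134e+00]
[0.5083 0.1551 0.2087] [ 8.5600e-02  4.2180e-01  1.6789e+00  5.0000e-04  1.0454e+00 -1.8134e+00]
pin pts 367 x range 0.028168232901369047 0.0902997196609463
0.026 24 y [0.0056 0.0076] z [-0.0034  0.0034 -0.0001]
0.038 91 y [0.0029 0.0076] z [-0.0048  0.005   0.0003]
0.051 85 y [0.0025 0.0079] z [-0.0045  0.0051  0.0001]
0.064 75 y [0.0029 0.0083] z [-0.0048  0.0048  0.0001]
0.076 60 y [0.0036 0.0081] z [-0.0042  0.005   0.0005]
0.089 32 y [0.0034 0.0078] z [-0.0043  0.0051  0.0003]
hole? [298 161  50  19 654] [[0.4811 0.1488 0.096 ]]
hole? [318 199  12  10  43] [[0.5061 0.1597 0.096 ]]
bar z 0.09720998000800327
t 7.2 pos [0.5083 0.1551 0.2087] jaw 108.8 w 0.0178 F [ 0.3  0.6 -0.9] M [ 0.04 -0.04  0.02] q6 -1.81
shift cm [-0.33 -0.31  0.03] rot [-0.007  0.001 -0.004]
y_t [-0.947 -0.322  0.004] z_t [-0.322  0.947  0.001]
```

View pics/w3.png

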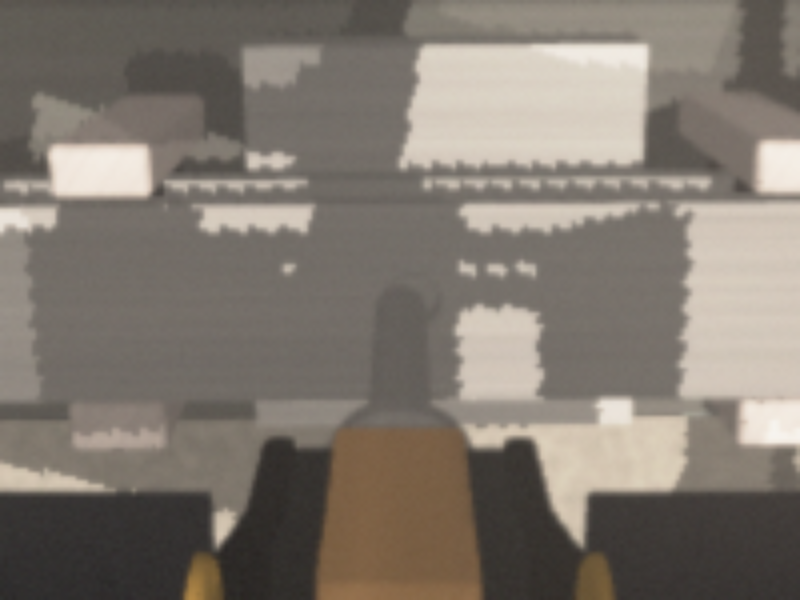

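```bash
python3 - <<'E'
from h import *
info=optics.camera_info('wrist');r,p=campose('wrist',info)
print(onplane([[323.5,203.5],[324,204],[320,202]],info,r,p,.097).round(4), onplane([[320,203]],info,r,p,.1165).round(4))
E
```

```text
[[0.5077 0.1588 0.097 ]
 [0.508  0.1593 0.097 ]
 [0.5074 0.1555 0.097 ]] [[0.5031 0.1539 0.1165]]
```

arm_command([
  [0,-0.43,0.33,0,0,0,1.2],
  [0,0,0,0,0,0,1.2],
  [0.8,0,0,0,0,0,1.2],
  [0.6,0,0,0,0,0,1.2],
  [0,0,0,0,0,0,1.2],
])

```text
time: 7.82
position: [0.5121, 0.1602, 0.195]
tool_rot: [-0.574, 0.412, 0.576, 0.411]
ft_force: [0.9, -0.7, -0.1]
grip_width: 0.0176
```

```bash
python3 - <<'E'
from h import *
delta([.5111,.1595,.188],109.2)
E
```

```text
t 7.83 pos [0.5121 0.1602 0.195 ] jaw 108.8 w 0.0176 F [ 0.9 -0.7 -0.1] M [ 0.01 -0.02 -0.02] q6 -1.8
shift cm [ 0.7   0.12 -0.03] rot [-0.007  0.001 -0.002]
y_t [-0.947 -0.322  0.002] z_t [-0.322  0.947  0.001]
```

arm_command([
  [0.4,0.1,0,0,0,0,1.2],
  [0.4,0,0,0,0,0,1.2],
  [0.3,0,0,0,0,0,1.2],
])

```text
time: 8.2
position: [0.5112, 0.1598, 0.1833]
tool_rot: [-0.574, 0.412, 0.576, 0.411]
ft_force: [-0.9, -0.1, -0.5]
grip_width: 0.0178
```

arm_command([
  [0.3,0,0,0,0,0,1.2],
  [0.4,0,0,0,0,0,1.2],
  [0.4,0,0,0,0,0,1.2],
  [0.4,0,0,0,0,0,1.2],
  [0,0,0,0,0,0,1.2],
])

```text
time: 8.82
position: [0.511, 0.1597, 0.1669]
tool_rot: [-0.574, 0.412, 0.576, 0.411]
ft_force: [0.2, -0.6, 0.3]
grip_width: 0.0178
```

```bash
python3 - <<'E'
from h import *
delta([.5111,.1595,.1597],109.2)
E
```

```text
t 8.82 pos [0.511  0.1597 0.1669] jaw 108.8 w 0.0178 F [ 0.2 -0.6  0.3] M [ 0.02  0.08 -0.  ] q6 -1.81
shift cm [ 0.72 -0.   -0.03] rot [-0.007  0.001 -0.002]
y_t [-0.947 -0.322  0.002] z_t [-0.322  0.947  0.001]
```

arm_command([
  [0.4,0,0,0,0,0,1.2],
  [0.25,0,0,0,0,0,1.2],
  [0.15,0,0,0,0,0,1.2],
])

```text
time: 9.2
position: [0.5118, 0.1598, 0.1596]
tool_rot: [-0.575, 0.412, 0.575, 0.412]
ft_force: [-2.2, -0.2, 11.6]
grip_width: 0.0173
```

arm_command([
  [-0.1,0,0,0,0,0,1.2],
  [0,0,0.4,0,0,0,1.2],
  [0,0,0.3,0,0,0,1.2],
  [0,0,0.3,0,0,0,1.2],
  [0.05,0,0,0,0,0,1.2],
])

```text
time: 9.82
position: [0.5091, 0.1683, 0.1604]
tool_rot: [0.576, -0.412, -0.574, -0.411]
ft_force: [-0.1, -1.7, 0.7]
grip_width: 0.0177
```

```bash
cat >> h.py <<'E'
def st():
    "stand-y progress from top-hole start, x cross, mm"
    o=robot.get_obs();q=np.array(o['position'])[:2]-[.5110,.1597];a=np.radians(109.2)
    ey=np.array([np.cos(a),np.sin(a)]);ex=np.array([np.sin(a),-np.cos(a)])
    print('along',round(q@ey*1e3,2),'cross',round(q@ex*1e3,2));delta([.511,.1597,.1597],109.2)
E
python3 -c "
from h import *
st()"
```

```text
along 8.77 cross 1.04
t 9.82 pos [0.5091 0.1683 0.1604] jaw 108.9 w 0.0177 F [-0.1 -1.7  0.7] M [-0.33  0.07  0.  ] q6 -1.79
shift cm [ 0.07  0.1  -0.88] rot [-0.006 -0.003  0.   ]
y_t [-0.946 -0.323 -0.   ] z_t [-0.323  0.946 -0.003]
```

arm_command([
  [0,0.05,0.2,0,0,0,1.2],
  [0.1,0,0,0,0,0,1.2],
  [-0.03,0,0.25,0,0,0,1.2],
  [0.08,0,0,0,0,0,1.2],
  [-0.03,0,0.25,0,0,0,1.2],
  [0.08,0,0,0,0,0,1.2],
])

```text
time: 10.58
position: [0.5064, 0.1752, 0.1582]
tool_rot: [0.576, -0.412, -0.574, -0.411]
ft_force: [0.2, -1.8, 0.3]
grip_width: 0.0177
```

```bash
python3 -c "
from h import *
st()"
```

```text
along 16.11 cross 0.77
t 10.57 pos [0.5064 0.1752 0.1582] jaw 108.9 w 0.0177 F [ 0.2 -1.8  0.3] M [-0.31 -0.03 -0.03] q6 -1.77
shift cm [-0.15  0.07 -1.61] rot [-0.006 -0.003  0.001]
y_t [-0.946 -0.323 -0.001] z_t [-0.323  0.946 -0.003]
```

arm_command([
  [0.15,0,0,0,0,0,1.2],
  [0.1,0,0,0,0,0,1.2],
])

```text
time: 10.82
position: [0.5064, 0.1752, 0.1556]
tool_rot: [0.576, -0.412, -0.574, -0.411]
ft_force: [0.8, -2.7, 0.4]
grip_width: 0.0178
```

arm_command([
  [0.3,0,0,0,0,0,1.2],
  [0.3,0,0,0,0,0,1.2],
  [0.3,0,0,0,0,0,1.2],
  [0.2,0,0,0,0,0,1.2],
])

```text
time: 11.32
position: [0.5064, 0.1752, 0.1438]
tool_rot: [0.576, -0.412, -0.574, -0.411]
ft_force: [1.0, -1.9, 1.0]
grip_width: 0.0177
```

```bash
python3 -c "
from h import *
st()"
```

```text
along 16.11 cross 0.73
t 11.32 pos [0.5064 0.1752 0.1438] jaw 108.9 w 0.0177 F [ 1.  -1.9  1. ] M [-0.39 -0.03 -0.06] q6 -1.77
shift cm [-1.59  0.06 -1.62] rot [-0.006 -0.003  0.   ]
y_t [-0.946 -0.323 -0.   ] z_t [-0.323  0.946 -0.003]
```

arm_command([
  [0.4,0,0,0,0,0,1.2],
  [0.3,0,0,0,0,0,1.2],
  [0.25,0,0,0,0,0,1.2],
  [0.15,0,0,0,0,0,1.2],
  [0.1,0,0,0,0,0,1.2],
])

```text
time: 11.95
position: [0.5065, 0.1751, 0.1315]
tool_rot: [0.576, -0.412, -0.574, -0.411]
ft_force: [-1.9, -2.0, 11.9]
grip_width: 0.018
```

Contact is at the seat block's top, at the expected height. I'll back off slightly and drag the bars toward -y.

arm_command([
  [-0.1,0,0,0,0,0,1.2],
  [0,0,-0.25,0,0,0,1.2],
  [0,0,-0.25,0,0,0,1.2],
  [0,0,-0.2,0,0,0,1.2],
  [0.05,0,0,0,0,0,1.2],
])

```text
time: 12.58
position: [0.5073, 0.1717, 0.1317]
tool_rot: [-0.573, 0.411, 0.576, 0.413]
ft_force: [-0.2, -0.1, 1.2]
grip_width: 0.0177
```

```bash
python3 -c "
from h import *
st()"
```

```text
along 12.52 cross 0.47
t 12.57 pos [0.5073 0.1717 0.1317] jaw 108.7 w 0.0177 F [-0.2 -0.1  1.2] M [0.25 0.06 0.01] q6 -1.79
shift cm [-2.8   0.03 -1.24] rot [-0.009  0.005  0.   ]
y_t [-0.947 -0.32  -0.   ] z_t [-0.32   0.947  0.005]
```

arm_command([
  [-0.03,0,-0.3,0,0,0,1.2],
  [0.06,0,-0.1,0,0,0,1.2],
  [-0.02,0,-0.3,0,0,0,1.2],
  [0.08,0,0,0,0,0,1.2],
])

```text
time: 13.08
position: [0.5087, 0.1675, 0.1308]
tool_rot: [-0.571, 0.411, 0.577, 0.415]
ft_force: [0.1, 0.6, 0.5]
grip_width: 0.0176
```

```bash
python3 -c "
from h import *
st()"
```

```text
along 8.15 cross 0.38
t 13.07 pos [0.5087 0.1675 0.1308] jaw 108.5 w 0.0176 F [0.1 0.6 0.5] M [0.39 0.07 0.02] q6 -1.8
shift cm [-2.9   0.03 -0.79] rot [-0.012  0.01   0.001]
y_t [-0.948 -0.318 -0.   ] z_t [-0.318  0.948  0.01 ]
```

arm_command([
  [0.1,0,0,0,0,0,1.2],
])

```text
time: 13.2
position: [0.5086, 0.1674, 0.1298]
tool_rot: [-0.571, 0.411, 0.577, 0.415]
ft_force: [-0.9, 3.2, 1.0]
grip_width: 0.0177
```

arm_command([
  [0.1,0,0,0,0,0,1.2],
  [0.1,0,0,0,0,0,1.2],
])

```text
time: 13.45
position: [0.5086, 0.1674, 0.1277]
tool_rot: [-0.571, 0.411, 0.577, 0.415]
ft_force: [-1.0, 3.3, 0.9]
grip_width: 0.0185
```

```bash
python3 -c "
from h import *
st()"
```

```text
along 8.09 cross 0.29
t 13.45 pos [0.5086 0.1674 0.1277] jaw 108.5 w 0.0185 F [-1.   3.3  0.9] M [0.76 0.27 0.01] q6 -1.8
shift cm [-3.21  0.02 -0.78] rot [-0.012  0.01   0.   ]
y_t [-0.948 -0.318 -0.   ] z_t [-0.318  0.948  0.01 ]
```

arm_command([
  [0.2,0,0.1,0,0.01,0,1.2],
  [0.3,0,0,0,0,0,1.2],
  [0.3,0,0,0,0,0,1.2],
])

```text
time: 13.82
position: [0.5084, 0.1681, 0.1192]
tool_rot: [0.575, -0.413, -0.574, -0.413]
ft_force: [-0.4, 2.2, 1.9]
grip_width: 0.0178
```

```bash
python3 -c "
from h import *
st()"
```

```text
along 8.77 cross 0.34
t 13.82 pos [0.5084 0.1681 0.1192] jaw 108.6 w 0.0178 F [-0.4  2.2  1.9] M [0.67 0.19 0.01] q6 -1.78
shift cm [-4.05  0.02 -0.88] rot [-0.011 -0.002  0.   ]
y_t [-0.948 -0.318 -0.   ] z_t [-0.318  0.948 -0.002]
```

9.6 mm to go.

arm_command([
  [0.3,0,0.04,0,0,0,1.2],
  [0.3,0,0,0,0,0,1.2],
  [0.2,0,0,0,0,0,1.2],
  [0.15,0,0,0,0,0,1.2],
  [0.1,0,0,0,0,0,1.2],
])

```text
time: 14.45
position: [0.5083, 0.1681, 0.1097]
tool_rot: [0.575, -0.413, -0.573, -0.412]
ft_force: [-3.1, 1.4, 9.0]
grip_width: 0.0174
```

```bash
python3 -c "
from h import *
st()"
```

```text
along 8.86 cross 0.24
t 14.45 pos [0.5083 0.1681 0.1097] jaw 108.6 w 0.0174 F [-3.1  1.4  9. ] M [ 0.44  0.59 -0.01] q6 -1.78
shift cm [-5.    0.01 -0.9 ] rot [-0.011 -0.002  0.   ]
y_t [-0.948 -0.319 -0.   ] z_t [-0.319  0.948 -0.002]
```

The collar meets the top bar at the expected height. One more light press, then release.

arm_command([
  [0.08,0,0,0,0,0,1.2],
  [0,0,0,0,0,0,1.2],
  [0,0,0,0,0,0,4],
  [0,0,0,0,0,0,4.5],
  [0,0,0,0,0,0,4.5],
])

```text
time: 15.08
position: [0.5091, 0.167, 0.1095]
tool_rot: [0.576, -0.413, -0.573, -0.412]
ft_force: [-0.4, 0.1, 1.1]
grip_width: 0.0396
```

arm_command([
  [-1,0,0,0,0,0,4.5],
  [-3,0,0,0,0,0,4.5],
  [-4,0,0,0,0,0,4.5],
  [-4,0,0,0,0,0,4.5],
  [0,0,0,0,0,0,4.5],
  [0,0,0,0,0,0,4.5],
])

```text
time: 15.82
position: [0.5089, 0.1669, 0.2348]
tool_rot: [0.576, -0.413, -0.572, -0.412]
ft_force: [0.1, 0.3, -0.2]
grip_width: 0.0448
```

```bash
python3 - <<'E'
from h import *
st()
im,d,info,r,p=shot('side')
C=cloud(d,info,r,p);m=(np.hypot(C[...,0]-.5083,C[...,1]-.168)<.025)&(C[...,2]>.09)&(C[...,2]<.2)&(d>0)
print('side: max z',np.percentile(C[m][:,2],[90,97,100]))
wi,wd,winfo,wr,wp=shot('wrist');C=cloud(wd,winfo,wr,wp);m=(np.hypot(C[...,0]-.507,C[...,1]-.168)<.03)&(C[...,2]>.125)&(C[...,2]<.17)&(wd>0);print('wrist handle top z',np.median(C[m][:,2]),np.median(C[m],axis=0))
a=cv2.resize(im[80:230,200:440],(800,500));b=cv2.resize(wi,None,fx=.5,fy=.5)
cv2.imwrite('pics/f.png',a);cv2.imwrite('pics/fw.png',wi)
E
```

```text
along 7.53 cross 0.36
t 15.82 pos [0.5089 0.1669 0.2348] jaw 108.6 w 0.0448 F [ 0.1  0.3 -0.2] M [0.02 0.02 0.03] q6 -1.78
shift cm [ 7.52  0.04 -0.71] rot [-0.01  -0.006  0.001]
y_t [-0.947 -0.32  -0.002] z_t [-0.32   0.947 -0.006]
side: max z [0.14179508 0.14477671 0.14672263]
wrist handle top z 0.14691117058864483 [0.50353574 0.16668399 0.14691117]
```

View pics/f.png

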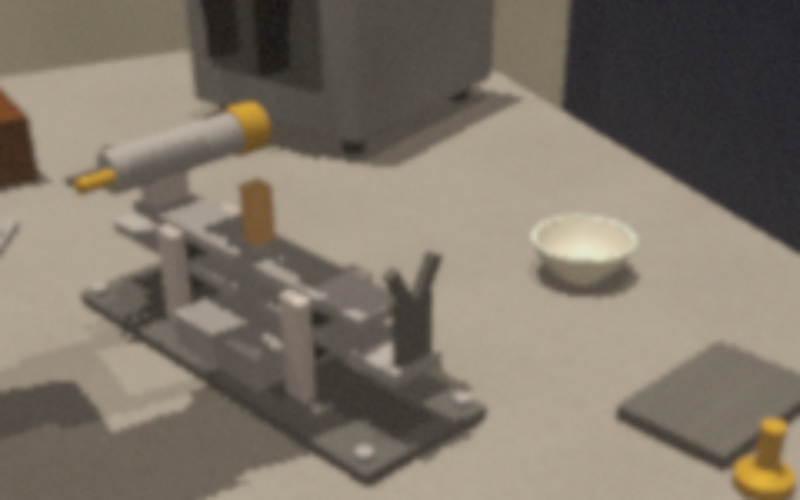

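View pics/fw.png

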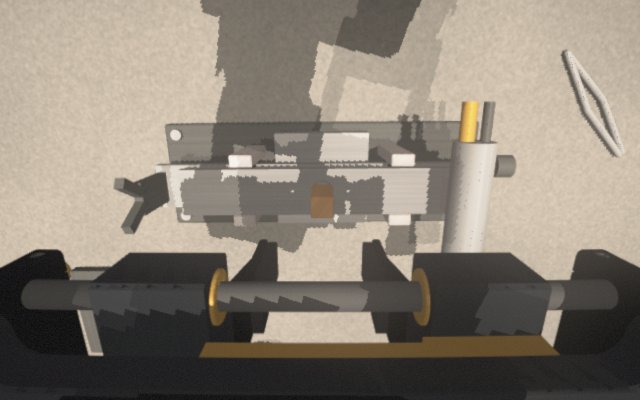

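The side crop shows the pin upright at (258,212) in the top bar, with no gap seen under it. The wrist view shows it at (321,200) and the gripper clear. The handle top reads 145–147 mm; fully home would be 146 mm.

```bash
python3 -c "
from h import *
print(workorder.hand_in())"
```

```text
the job is handed in; nothing more can be done
None
```

I drew the square-handled pin from the block's middle hole and threaded it through the top bar, the middle bar and into the seat. I then let go, backed off 125 mm and handed the job in at about 16 s.

- **Feel:** I found the middle hole and the seat hole by light dips while dragging the bars. Contact forces stayed under about 12 N in every reading, and the pin went down freely after each hole.
- **Collar home:** The collar stopped the pin with the hand at 109.7 mm; fully home was expected at 109.6 mm.
- **Last checks:** The handle top read about 145–147 mm in the side view and 147 mm in the wrist view, against 146 mm expected. The wrist camera had been reading about 1 mm high. The pin stood upright, and the wrist force was near zero after release.
- **Not checked at the end:** I did not look at the two reamers again. Nothing touched them in the moves or forces.
- **Disagreements:** The top and wrist cameras differed by 3–4 mm in absolute position. I worked from the pin's position relative to the hole, and on that the two agreed to within 1 mm.

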